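# Find the check valve with the loose ball

### The arm

A 6-joint arm with a two-finger parallel gripper is mounted at the origin on the work surface. World frame = base frame: x ahead of the robot, y to its left, z up, the work surface at z = 0. Lengths are in m, angles in rad, forces in N, time in s.
With the tool pointing down it reaches from about 0.325 to 0.75 m from the base axis. Payload 7.6 kg.
Tool frame: the origin (TCP) lies at the very end of the fingers, on their centre line; the grasp point (between the pads) lies 19 mm behind it (r.hold_point_z is the distance from the TCP to the grasp point, in m); z points along the fingers, y is the line along which they close (so a half turn about z gives the same grasp; the last joint's range is limited). The gripper opens to 85 mm and grips with 20 to 120 N. Pads are 22 mm wide; open, the fingers measure 114 mm over their backs; the gripper's body (76 mm by 85 mm) begins 54 mm behind the grasp point. The pads swing forward as they close: fully open they stand 13 mm farther back than shut.
Start: joints at [1.098, 0.052, 1.401, -0, 1.689, -0.07], TCP at [0.206, 0.483, 0.231] pointing down, gripper open.
Joint ranges: [-2.9, 2.9], [-0.91, 2.17], [0.12, 2.37], [-1.06, 4.2], [0.26, 2.73], [-2.93, 2.93]. Speed limits (rad/s): [2.57, 2.57, 3.01, 3.14, 3.14, 3.14].

### API

Orientations are given as a unit quaternion [w, x, y, z].
In Python, from cell import r, get_image, spot_in, trace gives the robot as it stands.
- The arm moves only by the shell command python3 -m handwheel 'ROWS' [FORCE]. ROWS is a JSON object whose one key "rows" holds a list that holds one entry, the list of rows, each a list of 5 numbers: the shift along the tool's x, y, z in m, then the turn about the tool's z in rad, then the finger opening in m, from 0 to 0.0854. In form: {"rows": [[[dx, dy, dz, turn, claw], ...]]}. A call has 1 to 5 rows; each row is the pose to reach, as a shift and turn from the pose commanded when the call began, along the tool's axes at that moment; what a row does not reach only later rows make up. A row lasts 1/10 s, in which the tool goes at most 50 mm and 8.59 degrees, less where a joint would pass 70% of its speed; a pose out of reach is approached as far as the arm can. A call with a gripper value outside its range is refused whole. The fingers move at their own pace and stop on an object; FORCE is the grip in N (left out, the last holds). Time passes only in rows, so rows that repeat a pose let the fingers close. It gives the time, the measured TCP pose, the force, the opening and the grip force at its end, in the units of the state.
- r.sense(): the state, without advancing time (a new reading comes with each control period).
- get_image(name): name is "scene" or "top" or "wrist"; returns a dict with "img" (384x512x3 uint8, red, green, blue), "fx", "fy", "cx", "cy" (pixels), "dist" ([k1, k2, p1, p2, k3] as OpenCV has them; the pictures are not rectified), "origin" and "rotation" of the camera in the world; the wrist camera has in their place "mount" (4x4, takes a point from camera to tool coordinates, whose origin is the TCP and whose axes are the flange's). Camera axes: x right, y up, looking along -z (the intrinsics and any distortion apply to the point x, -y, -z); pixel columns grow to the right and rows downward; lengths in m; the calibration is good to about 2 mm. A picture is of the moment at which its call begins: read the wrist's pose just before it. There is no depth.
- r.job_done(): hands the job in; it is judged then, once.
Trained networks look in a picture, given as the dict that the camera call returned (one of the last four; its "shot" number tells which), for a name from the list of things; names that differ only in an ending like _2 or _b are one class to them, and where a whole thing is asked for, a point or a joint stands for the part that bears it (a point fixed in the world has none). Each returns a list of dicts, best first, with "score" (0 to 1); they miss things now and then, are a little off and sometimes report something else, mostly with a low value. They report only what shows in the picture. A call takes as long as a camera call. They do not tell look-alikes from the thing itself.
- spot_in(picture, target): "box" ([left, top, right, bottom] in pixels, round what is visible of it).
- trace(picture, target): "region" (384x512 bool, what is visible of it) and "box" ([left, top, right, bottom] in pixels, round what is visible of it).
The state is a dict: "time": time; "joint_positions": joint angles; "joint_velocities": joint speeds; "joint_torque": joint torques, N m; "position": TCP position; "tcp_rot": TCP orientation; "force": force on the tool from outside, world axes, zero at the start; "moment": the same for the moment, N m; "gripper_width": opening from 0.0 (shut) to 1.0 (fully open); "grasp_force": force on a finger pad.
Only numpy, scipy, OpenCV 4.12 (cv2) and the standard library are available. Lean on these libraries where they do the work, as an engineer would, in place of code of your own. Each camera call takes 0.05 s, during which the arm holds its last target. There are 200 camera calls.

### The job

One of the three sealed check-valve housings in the open cradles has a loose ball inside. Lift them one at a time and gently tip or shake each lengthwise, never swinging it hard, until you feel which one has the ball running to its end; then set that one fully home in the close-fitting return holder without forcing it. The sound ones must lie in cradles at the end, and everything else on the bench is left alone.

Things in the scene. Friction and masses are not known exactly. Their poses are not given: they have to be found in the camera images.
- housing_a: sealed check-valve housing, one of three alike: plain aluminium rectangular bar with steel end caps, 110 long (its x) x 36 wide (y) x 36 high (z), about 0.18 to 0.55 kg. Origin: centre of its underside. Starts lying level in cradle_a. Any one of the three is the faulty one: it cannot be seen, and weight does not tell reliably. Inside each: a straight channel along x, 96 long, 28 square.
- housing_b: sealed housing just like housing_a, starts in cradle_b. In the faulty one a loose 100 g ball, 24 dia, starts at mid-channel; it rolls along x once an end is tipped down more than about 10 degrees (in a second or so at 20), up to 36 mm either way of the middle, and stays at that end when level again: the balance differs by about 0.07 N m between the two ends.
- housing_c: sealed housing just like housing_a, starts in cradle_c. In the two sound housings nothing moves. A light grip of 30 to 60 N holds any of them well; harder squeezing blurs the feel.
- cradle_a: open white plastic cradle fixed to the bench. Origin: centre of its underside, on the bench; x along the housing. Base 120 (x) x 66 (y) x 8 high; two saddles, each 12 long, at x = -38 and +38, seat 24 above the bench (a housing's underside lies there), side ears 10 higher and 42 apart (3 play each side). Ends open; 64 free between the saddles for the fingers.
- cradle_b: open cradle just like cradle_a
- cradle_c: open cradle just like cradle_a
- holder: grey plastic return holder fixed to the bench, base 142 (x) x 66 (y) x 8. Origin: centre of its underside, on the bench. A rigid walled cup at each end; together a pocket 114 long (x) x 38.4 wide (y) for one housing along x, either way round. Cup floor 24 above the bench (underside when home), walls to 40, no lead-in. Middle 60 open at both sides for the fingers.
- beaker: bystander, loose, to be left alone: empty glass beaker, 84 dia x 85 high mm; origin at its underside
- solvent: bystander, loose, to be left alone: glass solvent bottle with blue cap, 84 dia x 160 high mm; origin at its underside
- amber_jar: bystander, loose, to be left alone: small amber jar, 44 dia x 55 high mm; origin at its underside
- spanner: bystander, loose, to be left alone: steel spanner lying flat, 150 long mm; origin at its underside
- syringe: bystander, loose, to be left alone: white plastic syringe lying flat, about 150 long, 20 high mm; origin at its underside
- tip_box: bystander, loose, to be left alone: black plastic box with clear lid, 92 x 62 x 42 high mm; origin at its underside
Not all that is in view belongs to the job. Leave any orange, red or turquoise look-alike of the housing_a alone.

How it is judged:
By the outcome, as a careful person would: the job done as asked, in the order asked, and still so for the second after the job is handed in, with the robot touching nothing.
It also fails if it takes over 72 s, if anything falls off the work surface, if the arm or the gripper's body presses on something with over 40 N, if the wrist force passes 120 N, or if a joint passes its speed limit or range.

## Working session

There is one attempt and no reset: what is moved stays moved. The work goes in short steps, Python scripts to look and compute and a shell command to move; the robot and the scene stay as the last step left them, time stands still between calls to the robot, and variables do not carry over. Pictures are saved under pics/ and viewed, at most 10 in all, crops included, and the job is handed in when it is done.

```bash
ls; mkdir -p pics; cat > h.py <<'E'
import numpy as np, cv2
from cell import r, get_image, spot_in, trace
from scipy.spatial.transform import Rotation as R
def cam(p):
    K=np.array([[p['fx'],0,p['cx']],[0,p['fy'],p['cy']],[0,0,1.]]); D=np.array(p['dist'],float)
    if 'mount' in p:
        s=p['state']; q=s['tcp_rot']; T=np.eye(4); T[:3,:3]=R.from_quat([q[1],q[2],q[3],q[0]]).as_matrix(); T[:3,3]=s['position']
        M=T@np.array(p['mount']); return K,D,M[:3,3],M[:3,:3]
    return K,D,np.array(p['origin']),np.array(p['rotation']).reshape(3,3)
def shot(n):
    s=r.sense(); p=get_image(n); p=dict(p) if not isinstance(p,dict) else p; p['state']=s; return p
def unproj(p,uv,z):
    K,D,o,Rm=cam(p); u=cv2.undistortPoints(np.array(uv,float).reshape(-1,1,2),K,D)[:,0]
    d=np.c_[u[:,0],-u[:,1],-np.ones(len(u))]@Rm.T
    return o+d*((z-o[2])/d[:,2])[:,None]
def proj(p,X):
    K,D,o,Rm=cam(p); c=(np.array(X,float).reshape(-1,3)-o)@Rm; c=c*[1,-1,-1]
    return cv2.projectPoints(c,np.zeros(3),np.zeros(3),K,D)[0][:,0]
def save(p,f,box=None,k=1):
    im=p['img'][...,::-1]
    if box: a,b,c,d=box; im=im[b:d,a:c]
    cv2.imwrite('pics/'+f,cv2.resize(im,None,fx=k,fy=k,interpolation=cv2.INTER_CUBIC))
E
python3 - <<'E'
from h import *
p=shot('top'); save(p,'top.png',k=1.5); print(p['origin'],p['rotation'],p['fx'])
for n in ['housing_a','cradle_a','holder']:
  for d in spot_in(p,n): print(n,d['score'],d['box'])
q=shot('scene'); save(q,'scene.png',k=1.5)
s=r.sense(); print({k:np.round(v,3) for k,v in s.items()},r.hold_point_z)
E
```

```text
pics
[ 0.24861855 -0.15562633  1.1782853 ] [ 0.70976302  0.07126174 -0.06173555 -0.69810238] 404.4130612233434
housing_a 0.95 [312.6, 255.0, 335.1, 299.6]
housing_a 0.88 [310.7, 155.2, 333.3, 195.4]
housing_a 0.88 [234.3, 152.8, 255.0, 194.6]
housing_a 0.88 [350.0, 206.1, 391.7, 216.5]
housing_a 0.73 [378.4, 146.6, 400.2, 178.8]
housing_a 0.61 [99.5, 153.6, 122.4, 193.3]
cradle_a 0.8 [310.8, 160.6, 333.5, 199.8]
cradle_a 0.79 [231.9, 155.2, 254.9, 191.8]
cradle_a 0.77 [98.2, 158.0, 128.0, 201.0]
{'time': np.float64(0.25), 'joint_positions': array([ 1.098,  0.053,  1.401, -0.   ,  1.689, -0.07 ]), 'joint_velocities': array([-0.001, -0.004, -0.004,  0.001, -0.001,  0.   ]), 'joint_torque': array([-0.0000e+00, -3.8119e+01, -3.5984e+01, -0.0000e+00,  3.0000e-03,
        0.0000e+00]), 'position': array([0.206, 0.483, 0.231]), 'tcp_rot': array([-0.  ,  0.2 ,  0.98, -0.  ]), 'force': array([ 0.305, -0.548,  0.266]), 'moment': array([0.005, 0.014, 0.002]), 'grasp_force': np.float64(0.0), 'gripper_width': np.float64(1.001)} 0.0187
```

Rotation is a quaternion; I'll fix the helper.

```bash
python3 - <<'E'
s=open('h.py').read()
s=s.replace("np.array(p['rotation']).reshape(3,3)","R.from_quat(np.roll(p['rotation'],-1)).as_matrix()")
open('h.py','w').write(s)
E
```

```text
(no output)
```

View pics/top.png

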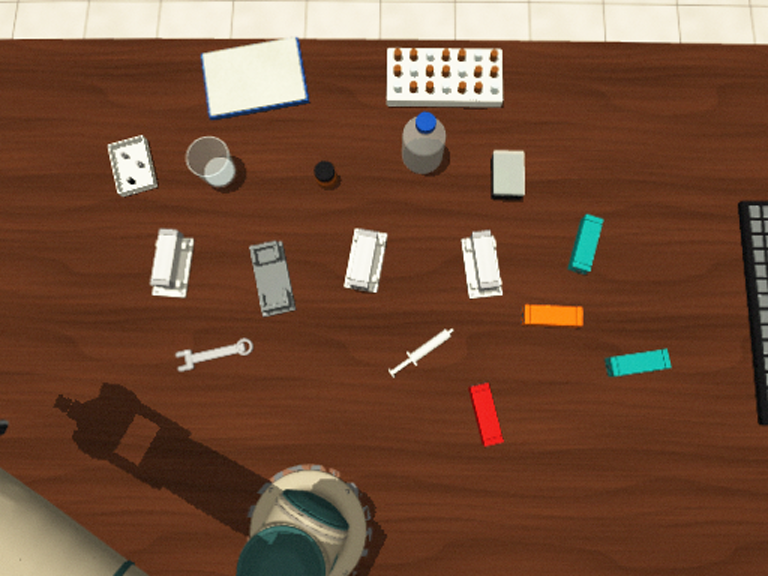

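View pics/scene.png

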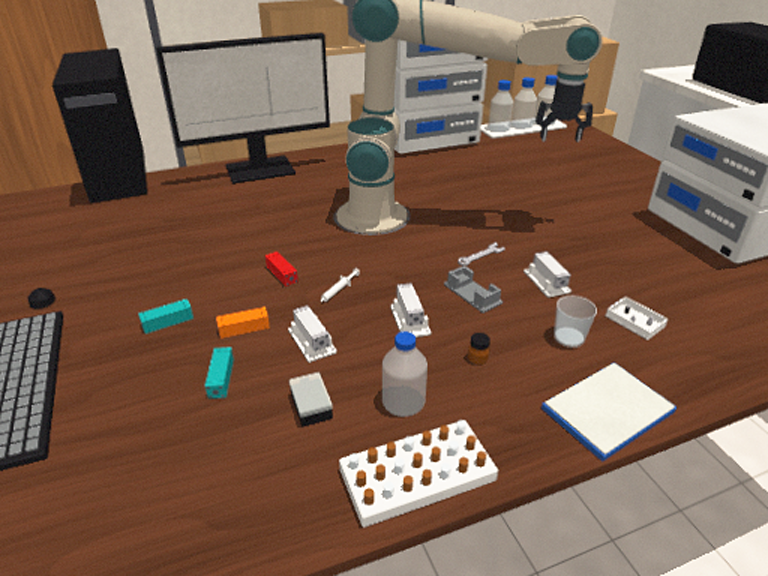

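```bash
python3 - <<'E'
from h import *
p=shot('top')
for n,z in [('housing_a',.06),('cradle_a',.01),('holder',.03)]:
  for d in trace(p,n):
    m=np.asarray(d['region']).astype(np.uint8); ys,xs=np.nonzero(m)
    P=unproj(p,np.c_[xs,ys],z)[:,:2]
    (c,wh,a)=cv2.minAreaRect((P*1000).astype(np.float32))
    b=cv2.boxPoints((c,wh,a)); e=max([b[1]-b[0],b[2]-b[1]],key=np.linalg.norm); 
    print(n,round(d['score'],2),np.round(d['box']),'c',np.round(c),'wh',np.round(wh),'yaw',round(np.degrees(np.arctan2(e[1],e[0]))%180,1))
save(p,'crop.png',(85,140,355,215),2.9)
# fov check of wrist
w=get_image('wrist'); print(np.round(w['mount'],3),w['fx'],w['cx'],w['cy'])
E
```

```text
housing_a 0.89 [233. 154. 254. 195.] c [497. -94.] wh [ 38. 115.] yaw 171.5
housing_a 0.81 [405. 234. 449. 251.] c [ 311. -602.] wh [ 36. 114.] yaw 99.5
housing_a 0.79 [100. 152. 120. 194.] c [494. 280.] wh [ 49. 116.] yaw 175.8
housing_a 0.79 [345. 205. 391. 219.] c [ 393. -444.] wh [117.  42.] yaw 88.1
housing_a 0.74 [381. 143. 400. 182.] c [ 533. -513.] wh [ 43. 118.] yaw 162.0
housing_a 0.62 [314. 158. 333. 193.] c [ 498. -322.] wh [115.  42.] yaw 8.8
housing_a 0.62 [313. 255. 336. 299.] c [ 216. -322.] wh [105.  40.] yaw 15.4
cradle_a 0.79 [308. 160. 336. 200.] c [ 496. -323.] wh [119.  67.] yaw 6.3
cradle_a 0.67 [100. 160. 128. 200.] c [486. 286.] wh [ 70. 125.] yaw 178.4
cradle_a 0.54 [230. 153. 253. 191.] c [506. -94.] wh [ 67. 118.] yaw 171.6
holder 0.81 [168. 162. 197. 214.] c [465.  82.] wh [148.  71.] yaw 12.4
holder 0.35 [103. 155. 122. 195.] c [500. 291.] wh [ 51. 116.] yaw 174.3
[[ 0.001  0.948  0.318  0.081]
 [ 1.    -0.    -0.002  0.   ]
 [-0.001  0.318 -0.948 -0.143]
 [ 0.     0.     0.     1.   ]] 306.7954108685905 259.7762402547789 194.60999121480484
```

View pics/crop.png

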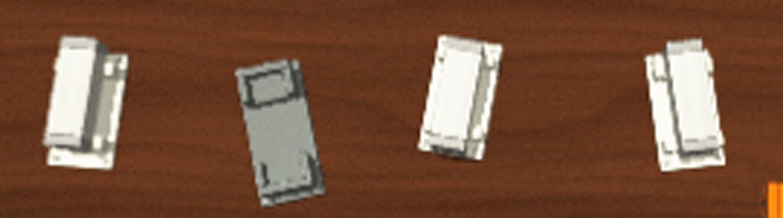

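Candidates: pale housings in white cradles at top pixels (112,173), (244,173), (321,175); look-alikes are red (324,277), orange (369,210), turquoise (391,162) and (426,242). The crop confirms that the three pale bars are the ones in cradles, and that the holder at (181,185) is empty.

```bash
cat > go.py <<'E'
import sys
from h import *
def st():
    s=r.sense(); q=s['tcp_rot']; M=R.from_quat(np.roll(q,-1)).as_matrix(); return s,M
def go(x,y,z,yaw):
    s,M=st(); d=M.T@(np.array([x,y,z])-s['position'])
    a=np.degrees(np.arctan2(M[1,0],M[0,0])); t=-((yaw-a+90)%180-90)
    print('t',round(float(s['time']),2),'pos',np.round(s['position'],4),'yaw',round(a,2),'SHIFT',np.round(d,4),'TURN',round(np.radians(t),4),'rows',round(np.linalg.norm(d)/.05,1),round(abs(t)/8.59,1),'F',np.round(s['force'],2),'M',np.round(s['moment'],3),'w',round(float(s['gripper_width']),3),'j6',round(float(s['joint_positions'][5]),2))
if __name__=='__main__': go(*map(float,sys.argv[1:5]))
E
python3 go.py .49 .283 .23 175
```

```text
t 0.5 pos [0.2058 0.483  0.2313] yaw 156.92 SHIFT [-0.3399 -0.0726  0.0013] TURN -0.3155 rows 7.0 2.1 F [-0.58 -0.91 -0.18] M [ 0.017 -0.041 -0.028] w 1.0 j6 -0.07
```

```bash
python3 -m handwheel '{"rows":[[[-0.34,-0.073,0,-0.315,0.0854],[-0.34,-0.073,0,-0.315,0.0854],[-0.34,-0.073,0,-0.315,0.0854],[-0.34,-0.073,0,-0.315,0.0854],[-0.34,-0.073,0,-0.315,0.0854]]]}' 40; python3 go.py .49 .283 .23 175
```

```text
time: 1.0
position: [0.4028, 0.3439, 0.2315]
tcp_rot: [0.0, 0.044, 0.999, 0.0]
force: [0.7, 0.7, 0.4]
gripper_width: 0.999
grasp_force: 0.0
t 1.0 pos [0.4028 0.3439 0.2315] yaw 174.99 SHIFT [-0.0922 -0.0531  0.0016] TURN -0.0001 rows 2.1 0.0 F [0.72 0.66 0.35] M [0.051 0.013 0.001] w 0.999 j6 -0.85
```

```bash
python3 -m handwheel '{"rows":[[[-0.09,-0.053,0,0,0.0854],[-0.09,-0.053,0,0,0.0854],[-0.09,-0.053,0,0,0.0854],[-0.09,-0.053,0,0,0.0854]]]}' 40; python3 go.py .49 .283 .23 175
python3 - <<'E'
from h import *
p=shot('wrist'); save(p,'w1.png',k=1.5)
for n in ['housing_a','cradle_a']:
  for d in trace(p,n):
    m=np.asarray(d['region']).astype(np.uint8); ys,xs=np.nonzero(m)
    P=unproj(p,np.c_[xs,ys],.06 if n[0]=='h' else .008)[:,:2]
    c,wh,a=cv2.minAreaRect((P*1000).astype(np.float32))
    print(n,round(d['score'],2),np.round(d['box']),'c',np.round(c,1),'wh',np.round(wh,1),round(a,1))
E
```

```text
time: 1.4
position: [0.4871, 0.2837, 0.2309]
tcp_rot: [-0.0, 0.045, 0.999, -0.0]
force: [-0.1, 0.7, -0.2]
gripper_width: 1.001
grasp_force: 0.0
t 1.4 pos [0.4871 0.2837 0.2309] yaw 174.83 SHIFT [-0.0029 -0.0004  0.0009] TURN -0.003 rows 0.1 0.0 F [-0.13  0.68 -0.24] M [-0.012  0.028 -0.009] w 1.001 j6 -1.02
housing_a 0.66 [246. 129. 285. 230.] c [496.8 289. ] wh [ 35.9 111.8] 85.7
housing_a 0.34 [ 33.  98. 148. 224.] c [463.2 113.3] wh [124.4  75.1] 13.8
cradle_a 0.62 [236. 114. 292. 211.] c [491.3 289.5] wh [ 65.3 119.3] 86.6
```

View pics/w1.png

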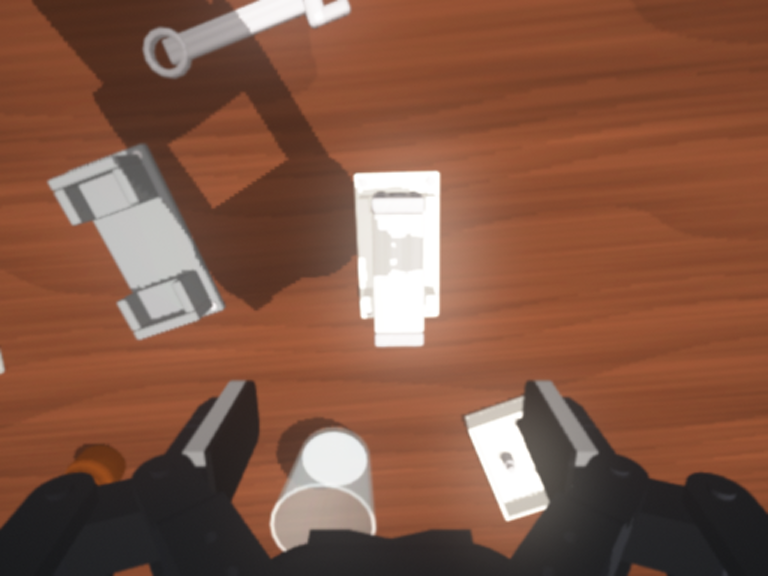

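The wrist view shows housing A at (398,270) with its cradle under it, the holder at left (135,240), and the beaker below (335,490). The traced centre is about (0.495, 0.289) with yaw about -4°, and the size of 112x36 matches. I'll reach for it.

```bash
python3 go.py .495 .289 .023 176
```

```text
t 1.55 pos [0.4855 0.2855 0.2314] yaw 175.06 SHIFT [-0.0092  0.0042  0.2084] TURN -0.0164 rows 4.2 0.1 F [ 0.38 -0.2  -0.02] M [ 0.056 -0.065  0.075] w 1.003 j6 -1.02
```

```bash
python3 -m handwheel '{"rows":[[[-0.009,0.004,0.05,-0.016,0.0854],[-0.009,0.004,0.1,-0.016,0.0854],[-0.009,0.004,0.14,-0.016,0.0854],[-0.009,0.004,0.17,-0.016,0.0854],[-0.009,0.004,0.19,-0.016,0.0854]]]}' 40; python3 -m handwheel '{"rows":[[[0,0,0.01,0,0.0854],[0,0,0.018,0,0.0854]]]}'; python3 go.py .495 .289 .023 176
```

```text
time: 2.05
position: [0.4934, 0.2885, 0.0386]
tcp_rot: [-0.002, 0.035, 0.999, -0.001]
force: [-0.1, 1.1, 0.2]
gripper_width: 0.998
grasp_force: 0.0
time: 2.25
position: [0.4952, 0.2887, 0.0233]
tcp_rot: [0.0, 0.035, 0.999, 0.0]
force: [0.3, 1.0, 0.6]
gripper_width: 0.997
grasp_force: 0.0
t 2.25 pos [0.4952 0.2887 0.0233] yaw 175.98 SHIFT [0.0002 0.0003 0.0003] TURN -0.0004 rows 0.0 0.0 F [0.33 1.01 0.61] M [0.009 0.027 0.072] w 0.997 j6 -1.04
```

```bash
python3 -m handwheel '{"rows":[[[0,0,0,0,0.03],[0,0,0,0,0.03],[0,0,0,0,0.03],[0,0,0,0,0.03],[0,0,0,0,0.03]]]}' 45; python3 go.py .495 .289 .12 176
```

```text
time: 2.75
position: [0.4965, 0.2883, 0.0247]
tcp_rot: [0.001, 0.036, 0.999, 0.001]
force: [-1.1, 0.4, 5.9]
gripper_width: 0.414
grasp_force: 46.1
t 2.75 pos [0.4965 0.2883 0.0247] yaw 175.89 SHIFT [ 0.0013  0.0008 -0.0953] TURN -0.002 rows 1.9 0.0 F [-1.13  0.45  5.9 ] M [ 0.098  0.124 -0.011] w 0.414 j6 -1.04
```

```bash
cat > feel.py <<'E'
from go import *
a=[]
for i in range(10):
    get_image('top'); s,M=st(); a.append(np.r_[M.T@s['moment'],M.T@s['force']])
a=np.array(a); print('toolM',np.round(a[:,:3].mean(0),3),'sd',np.round(a[:,:3].std(0),3),'My',np.round(a[:,1],2),'F',np.round(a[:,3:].mean(0),2))
E
python3 -m handwheel '{"rows":[[[0,0,-0.02,0,0.03],[0,0,-0.05,0,0.03],[0,0,-0.08,0,0.03],[0,0,-0.10,0,0.03],[0,0,-0.105,0,0.03]]]}'; python3 feel.py
python3 -m handwheel '{"rows":[[[0.04,0,0,0,0.03],[0.07,0,0,0,0.03],[0.09,0,0,0,0.03],[0.1,0,0,0,0.03],[0.1,0,0,0,0.03]]]}'; python3 feel.py;  python3 go.py .495 .289 .024 176
```

```text
time: 3.25
position: [0.4967, 0.2881, 0.1308]
tcp_rot: [0.002, 0.036, 0.999, 0.001]
force: [0.8, 1.0, -2.4]
gripper_width: 0.42
grasp_force: 45.5
toolM [-0.002  0.007  0.005] sd [0.021 0.021 0.023] My [ 0.01 -0.01  0.06  0.01  0.02  0.01 -0.01  0.01  0.01 -0.03] F [-0.11 -0.09  2.44]
time: 4.25
position: [0.3955, 0.2952, 0.1285]
tcp_rot: [0.0, 0.035, 0.999, 0.0]
force: [-0.9, -0.0, -2.6]
gripper_width: 0.417
grasp_force: 45.6
toolM [-0.006  0.005  0.011] sd [0.027 0.024 0.02 ] My [ 0.05 -0.03  0.04  0.    0.    0.01 -0.01 -0.01 -0.   -0.  ] F [-0.37  0.02  2.66]
t 4.75 pos [0.3962 0.2949 0.1282] yaw 175.87 SHIFT [-0.099   0.0013  0.1042] TURN -0.0023 rows 2.9 0.0 F [-1.16 -1.03 -1.69] M [ 0.009 -0.003  0.009] w 0.416 j6 -0.93
```

```bash
python3 -m handwheel '{"rows":[[[-0.05,0,0,0,0.03],[-0.09,0,0,0,0.03],[-0.12,0,0,0,0.03],[-0.14,0,0,0,0.03],[-0.15,0,0,0,0.03]]]}'; python3 feel.py
python3 -m handwheel '{"rows":[[[0.05,0,0,0,0.03],[0.09,0,0,0,0.03],[0.12,0,0,0,0.03],[0.14,0,0,0,0.03],[0.15,0,0,0,0.03]]]}'; python3 feel.py;  python3 go.py .495 .289 .024 176
```

```text
time: 5.25
position: [0.547, 0.2836, 0.1277]
tcp_rot: [-0.0, 0.037, 0.999, -0.0]
force: [0.2, -0.4, -2.7]
gripper_width: 0.416
grasp_force: 45.7
toolM [-0.001  0.028 -0.011] sd [0.031 0.034 0.021] My [ 0.06  0.09 -0.01  0.05  0.01  0.01  0.   -0.02  0.02  0.05] F [ 0.4  -0.11  2.52]
time: 6.25
position: [0.3945, 0.2952, 0.1286]
tcp_rot: [0.0, 0.035, 0.999, 0.0]
force: [-0.5, -0.1, -3.1]
gripper_width: 0.415
grasp_force: 45.7
toolM [-0.01  -0.008 -0.015] sd [0.021 0.031 0.026] My [-0.03 -0.06 -0.03  0.03  0.01 -0.02  0.05  0.01 -0.   -0.03] F [-0.01 -0.01  2.68]
t 6.75 pos [0.3964 0.2948 0.1281] yaw 175.86 SHIFT [-0.0988  0.0014  0.1041] TURN -0.0025 rows 2.9 0.0 F [-0.06 -0.02 -2.5 ] M [-0.042 -0.029  0.044] w 0.418 j6 -0.93
```

```bash
sed -i 's/range(10)/range(12)/; s/a=np.array(a)/a=np.array(a[3:])/' feel.py
python3 -m handwheel '{"rows":[[[-0.01,0,0,0,0.03],[-0.03,0,0,0,0.03],[-0.06,0,0,0,0.03],[-0.10,0,0,0,0.03],[-0.15,0,0,0,0.03]]]}'; python3 feel.py
python3 -m handwheel '{"rows":[[[0.01,0,0,0,0.03],[0.03,0,0,0,0.03],[0.06,0,0,0,0.03],[0.10,0,0,0,0.03],[0.15,0,0,0,0.03]]]}'; python3 feel.py;  python3 go.py .495 .289 .024 176
```

```text
time: 7.25
position: [0.5472, 0.2841, 0.1284]
tcp_rot: [0.0, 0.035, 0.999, 0.0]
force: [0.4, 0.3, -1.3]
gripper_width: 0.417
grasp_force: 45.7
toolM [0.012 0.031 0.005] sd [0.019 0.035 0.024] My [-0.02  0.05  0.04  0.04 -0.04  0.04  0.06  0.03  0.07] F [0.33 0.11 2.5 ]
time: 8.35
position: [0.3945, 0.2947, 0.1283]
tcp_rot: [0.0, 0.036, 0.999, 0.0]
force: [-0.6, 1.4, -0.8]
gripper_width: 0.413
grasp_force: 45.7
toolM [-0.009  0.014 -0.009] sd [0.027 0.029 0.024] My [-0.02 -0.04  0.01  0.05  0.    0.01  0.04  0.05  0.01] F [-0.44  0.02  2.46]
t 8.95 pos [0.3965 0.2948 0.1282] yaw 175.85 SHIFT [-0.0987  0.0013  0.1042] TURN -0.0027 rows 2.9 0.0 F [ 0.21  0.45 -2.83] M [-0.024  0.008  0.01 ] w 0.414 j6 -0.93
```

```bash
python3 -m handwheel '{"rows":[[[-0.04,0,0,0,0.03],[-0.08,0,0,0,0.03],[-0.1,0,0.03,0,0.03],[-0.1,0,0.06,0,0.03],[-0.1,0,0.08,0,0.03]]]}'
python3 -m handwheel '{"rows":[[[0,0,0.012,0,0.03],[0,0,0.02,0,0.03],[0,0,0.024,0,0.03],[0,0,0.024,0,0.03]]]}'; python3 go.py .495 .289 .024 176
python3 -m handwheel '{"rows":[[[0,0,0,0,0.0854],[0,0,0,0,0.0854],[0,0,0,0,0.0854],[0,0,0,0,0.0854]]]}'; python3 go.py .5 -.094 .23 171.5
```

```text
time: 9.45
position: [0.4956, 0.2869, 0.0453]
tcp_rot: [-0.002, 0.037, 0.999, -0.001]
force: [-1.0, 0.0, -3.1]
gripper_width: 0.418
grasp_force: 45.8
time: 9.85
position: [0.4963, 0.2882, 0.0254]
tcp_rot: [0.001, 0.036, 0.999, 0.0]
force: [0.8, 0.0, -2.1]
gripper_width: 0.412
grasp_force: 45.9
t 9.85 pos [0.4963 0.2882 0.0254] yaw 175.89 SHIFT [0.0014 0.0007 0.0014] TURN -0.0018 rows 0.0 0.0 F [ 0.85  0.03 -2.1 ] M [ 0.015 -0.006 -0.061] w 0.412 j6 -1.04
time: 10.25
position: [0.496, 0.2879, 0.0248]
tcp_rot: [0.0, 0.036, 0.999, 0.0]
force: [0.0, 0.2, 0.2]
gripper_width: 1.001
grasp_force: 0.0
t 10.25 pos [0.496  0.2879 0.0248] yaw 175.89 SHIFT [-0.0316 -0.3805 -0.2054] TURN 0.0766 rows 8.7 0.5 F [0.03 0.21 0.23] M [-0.025  0.016  0.024] w 1.001 j6 -1.04
```

```bash
python3 -m handwheel '{"rows":[[[0,0,-0.05,0,0.0854],[0,0,-0.1,0,0.0854],[0.01,-0.02,-0.145,0,0.0854],[0.02,-0.06,-0.175,0,0.0854],[0.03,-0.105,-0.205,0,0.0854]]]}'
python3 -m handwheel '{"rows":[[[0.01,-0.05,0,0,0.0854],[0.01,-0.1,0,0,0.0854],[0.01,-0.1,0,0,0.0854]]]}'
python3 - <<'E'
from h import *
p=shot('wrist'); save(p,'w2.png',k=1.5); np.savez('w2.npz',p=np.array([p],dtype=object))
for n in ['holder','housing_a']:
  for d in trace(p,n):
    m=np.asarray(d['region']).astype(np.uint8); ys,xs=np.nonzero(m)
    P=unproj(p,np.c_[xs,ys],.06 if n[1]=='o' and n[2]=='u' else .008)[:,:2]
    c,wh,a=cv2.minAreaRect((P*1000).astype(np.float32))
    print(n,round(d['score'],2),np.round(d['box']),'c',np.round(c,1),'wh',np.round(wh,1),round(a,1))
E
python3 go.py .5 -.094 .23 171.5
```

```text
time: 10.75
position: [0.4593, 0.1895, 0.2281]
tcp_rot: [0.001, 0.035, 0.999, 0.0]
force: [0.6, -0.1, 0.6]
gripper_width: 1.003
grasp_force: 0.0
time: 11.05
position: [0.4424, 0.0868, 0.2267]
tcp_rot: [0.001, 0.039, 0.999, -0.001]
force: [0.7, 1.2, -0.3]
gripper_width: 1.006
grasp_force: 0.0
holder 0.93 [218. 121. 306. 246.] c [474.7  90.4] wh [152.8  66.2] 13.8
housing_a 0.79 [412. 153. 477. 259.] c [495.8 279.4] wh [ 54.6 117.3] 85.0
housing_a 0.7 [ 85. 178. 134. 280.] c [497.7 -84.1] wh [ 51.1 122.8] 80.2
t 11.2 pos [0.4427 0.0913 0.2261] yaw 175.85 SHIFT [-0.0705 -0.1807 -0.0039] TURN 0.076 rows 3.9 0.5 F [-0.43  1.25 -0.45] M [0.029 0.049 0.008] w 0.996 j6 -1.38
```

View pics/w2.png

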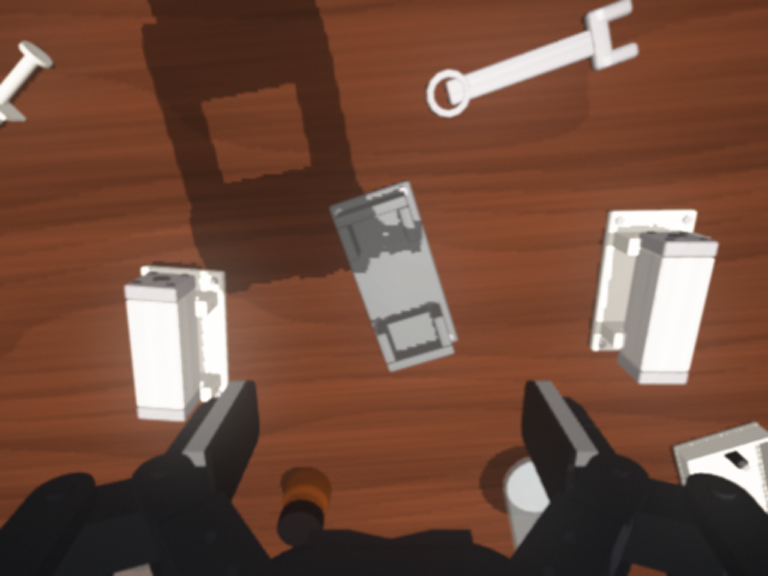

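```bash
cat > look.py <<'E'
import sys
from h import *
p=shot('wrist'); 
for n,z in [('housing_a',.06),('cradle_a',.008)]:
  for d in trace(p,n)[:2]:
    m=np.asarray(d['region']).astype(np.uint8); ys,xs=np.nonzero(m)
    P=unproj(p,np.c_[xs,ys],z)[:,:2]
    c,wh,a=cv2.minAreaRect((P*1000).astype(np.float32))
    print(n,round(d['score'],2),np.round(d['box']),'c',np.round(c,1),'wh',np.round(wh,1),round(a,1))
E
python3 -m handwheel '{"rows":[[[-0.02,-0.045,0,0.076,0.0854],[-0.035,-0.09,0,0.076,0.0854],[-0.05,-0.135,0,0.076,0.0854],[-0.07,-0.18,0,0.076,0.0854],[-0.07,-0.18,0,0.076,0.0854]]]}'
python3 -m handwheel '{"rows":[[[0,0,0,0,0.0854],[0,0,0,0,0.0854]]]}'
python3 look.py
python3 go.py .5 -.094 .023 171.5
```

```text
time: 11.7
position: [0.5007, -0.0965, 0.2248]
tcp_rot: [-0.001, 0.075, 0.997, -0.0]
force: [-0.4, 1.4, -0.1]
gripper_width: 1.001
grasp_force: 0.0
time: 11.9
position: [0.4998, -0.0917, 0.2257]
tcp_rot: [-0.0, 0.073, 0.997, 0.0]
force: [-0.6, -0.4, 0.2]
gripper_width: 1.001
grasp_force: 0.0
housing_a 0.83 [242. 119. 278. 224.] c [500.  -92.1] wh [ 35.7 112.4] 81.2
housing_a 0.57 [  5. 150. 100. 255.] c [ 501.4 -311.6] wh [110.7  60.1] 8.4
cradle_a 0.64 [ 24. 134. 116. 232.] c [ 499.3 -318.2] wh [120.9  68.3] 9.4
cradle_a 0.62 [231. 121. 287. 220.] c [508.8 -93.3] wh [ 66.9 120.8] 81.0
t 12.05 pos [ 0.4996 -0.092   0.2261] yaw 171.67 SHIFT [-0.0006 -0.002   0.2031] TURN 0.0029 rows 4.1 0.0 F [-0.41  0.02 -0.91] M [-0.002 -0.011 -0.035] w 0.998 j6 -1.68
```

```bash
python3 -m handwheel '{"rows":[[[-0.001,0,0.05,0.01,0.0854],[-0.001,0,0.1,0.01,0.0854],[-0.001,0,0.14,0.01,0.0854],[-0.001,0,0.17,0.01,0.0854],[-0.001,0,0.19,0.01,0.0854]]]}'; python3 -m handwheel '{"rows":[[[0,0,0.012,0,0.0854],[0,0,0.012,0,0.0854]]]}'; python3 go.py .5 -.092 .023 171
python3 -m handwheel '{"rows":[[[0,0,0,0,0.03],[0,0,0,0,0.03],[0,0,0,0,0.03],[0,0,0,0,0.03],[0,0,0,0,0.03]]]}' 45
python3 -m handwheel '{"rows":[[[0,0,-0.02,0,0.03],[0,0,-0.05,0,0.03],[0,0,-0.08,0,0.03],[0,0,-0.10,0,0.03],[0,0,-0.105,0,0.03]]]}'; 
python3 -m handwheel '{"rows":[[[0.01,0,0,0,0.03],[0.03,0,0,0,0.03],[0.06,0,0,0,0.03],[0.10,0,0,0,0.03],[0.15,0,0,0,0.03]]]}'; python3 feel.py;python3 -m handwheel '{"rows":[[[-0.01,0,0,0,0.03],[-0.03,0,0,0,0.03],[-0.06,0,0,0,0.03],[-0.10,0,0,0,0.03],[-0.15,0,0,0,0.03]]]}'; python3 feel.py
  python3 go.py .5 -.092 .023 171
```

```text
time: 12.55
position: [0.4993, -0.0922, 0.0334]
tcp_rot: [-0.001, 0.078, 0.997, 0.0]
force: [0.4, 0.1, 0.4]
gripper_width: 0.999
grasp_force: 0.0
time: 12.75
position: [0.4997, -0.0927, 0.0227]
tcp_rot: [-0.001, 0.078, 0.997, 0.0]
force: [0.1, -0.2, 0.3]
gripper_width: 0.999
grasp_force: 0.0
t 12.75 pos [ 0.4997 -0.0927  0.0227] yaw 171.02 SHIFT [-0.0001  0.0008 -0.0003] TURN 0.0003 rows 0.0 0.0 F [ 0.08 -0.25  0.31] M [ 0.008 -0.027 -0.022] w 0.999 j6 -1.67
time: 13.25
position: [0.5012, -0.0936, 0.0251]
tcp_rot: [0.001, 0.079, 0.997, -0.0]
force: [-0.3, 0.8, 6.7]
gripper_width: 0.415
grasp_force: 46.1
time: 13.75
position: [0.5014, -0.0938, 0.1311]
tcp_rot: [0.002, 0.079, 0.997, -0.0]
force: [0.5, -0.5, -2.9]
gripper_width: 0.417
grasp_force: 45.7
time: 14.25
position: [0.3499, -0.0694, 0.1264]
tcp_rot: [-0.002, 0.079, 0.997, 0.0]
force: [-0.3, -0.2, -0.9]
gripper_width: 0.414
grasp_force: 45.7
toolM [ 0.014 -0.01  -0.028] sd [0.033 0.038 0.025] My [-0.08  0.01  0.04 -0.03 -0.03 -0.01 -0.02  0.06 -0.02] F [-0.07  0.17  2.87]
time: 15.35
position: [0.5019, -0.0937, 0.1285]
tcp_rot: [-0.0, 0.079, 0.997, 0.0]
force: [-0.1, 0.1, -1.7]
gripper_width: 0.413
grasp_force: 45.7
toolM [-0.007  0.042  0.021] sd [0.036 0.035 0.031] My [0.   0.09 0.11 0.05 0.02 0.01 0.03 0.02 0.03] F [ 0.18 -0.13  2.72]
t 15.95 pos [ 0.5003 -0.0936  0.1298] yaw 170.96 SHIFT [0.0007 0.0015 0.1068] TURN -0.0008 rows 2.1 0.0 F [-0.7   0.08 -2.71] M [0.007 0.031 0.007] w 0.415 j6 -1.67
```

```bash
cat > feel.py <<'E'
from go import *
a=[];J=[]
for i in range(9):
    get_image('top'); s,M=st(); a.append(np.r_[M.T@s['moment'],M.T@s['force']]); J.append(s['joint_torque'])
a=np.array(a);J=np.array(J); print('toolM',np.round(a[:,:3].mean(0),3),'sd',np.round(a[:,:3].std(0),3),'F',np.round(a[:,3:].mean(0),2)); print('  J',np.round(J.mean(0),3),'sd',np.round(J.std(0),3))
E
python3 -m handwheel '{"rows":[[[0.01,0,0,0,0.03],[0.03,0,0,0,0.03],[0.06,0,0,0,0.03],[0.10,0,0,0,0.03],[0.15,0,0,0,0.03]]]}';python3 -m handwheel '{"rows":[[[0,0,0,0,0.03],[0,0,0,0,0.03],[0,0,0,0,0.03],[0,0,0,0,0.03]]]}' >/dev/null; python3 feel.py;python3 -m handwheel '{"rows":[[[-0.01,0,0,0,0.03],[-0.03,0,0,0,0.03],[-0.06,0,0,0,0.03],[-0.10,0,0,0,0.03],[-0.15,0,0,0,0.03]]]}';python3 -m handwheel '{"rows":[[[0,0,0,0,0.03],[0,0,0,0,0.03],[0,0,0,0,0.03],[0,0,0,0,0.03]]]}' >/dev/null; python3 feel.py
  python3 go.py .5 -.092 .023 171
```

```text
time: 16.45
position: [0.3508, -0.0697, 0.1287]
tcp_rot: [0.0, 0.079, 0.997, -0.0]
force: [-0.6, 0.1, -1.1]
gripper_width: 0.418
grasp_force: 45.9
toolM [ 0.008 -0.036 -0.007] sd [0.03  0.014 0.023] F [ 0.24 -0.19  3.33]
  J [-1.0000e-03 -2.0807e+01 -3.6642e+01 -4.0000e-03  3.6000e-02  0.0000e+00] sd [0.002 0.207 0.031 0.001 0.004 0.   ]
time: 17.8
position: [0.5017, -0.0937, 0.1289]
tcp_rot: [0.0, 0.079, 0.997, -0.0]
force: [1.1, 0.1, -1.6]
gripper_width: 0.418
grasp_force: 45.9
toolM [-0.001  0.027 -0.007] sd [0.018 0.011 0.031] F [0.1  0.19 3.2 ]
  J [ 0.0000e+00 -3.8741e+01 -3.6116e+01  5.0000e-03 -4.0000e-02 -0.0000e+00] sd [0.001 0.27  0.038 0.    0.005 0.   ]
t 18.65 pos [ 0.5005 -0.0936  0.129 ] yaw 170.96 SHIFT [0.0007 0.0015 0.106 ] TURN -0.0007 rows 2.1 0.0 F [-1.05 -0.13 -4.33] M [-0.023  0.035  0.048] w 0.415 j6 -1.67
```

B is faulty: J5 torque reads +0.036 at one end and -0.040 at the other, and the wrist moment agrees. Next I carry B up to look at the holder.

```bash
python3 go.py .54 .085 .24 192.4
```

```text
t 18.65 pos [ 0.5005 -0.0936  0.129 ] yaw 170.96 SHIFT [-0.011   0.1826 -0.111 ] TURN -0.3742 rows 4.3 2.5 F [-1.05 -0.13 -4.33] M [-0.023  0.035  0.048] w 0.415 j6 -1.67
```

```bash
python3 -m handwheel '{"rows":[[[0,0.01,-0.04,0,0.03],[0,0.05,-0.07,-0.1,0.03],[-0.005,0.09,-0.095,-0.2,0.03],[-0.01,0.135,-0.11,-0.3,0.03],[-0.011,0.165,-0.11,-0.374,0.03]]]}'; python3 -m handwheel '{"rows":[[[0,0.007,0,0,0.03],[0,0.007,0,0,0.03],[0,0.007,0,0,0.03],[0,0.007,0,0,0.03],[0,0.007,0,0,0.03]]]}'
python3 - <<'E'
from h import *
import pickle
P=[]
for i in range(4):
    p=shot('wrist'); P.append(p)
pickle.dump(P,open('w3.pkl','wb')); save(P[-1],'w3.png',k=1.5)
print([np.round(q['state']['position'],4) for q in P])
E
python3 go.py .54 .085 .24 192.4
```

```text
time: 19.15
position: [0.5386, 0.0703, 0.2421]
tcp_rot: [0.003, -0.11, 0.994, 0.0]
force: [0.7, 0.3, -2.9]
gripper_width: 0.408
grasp_force: 46.5
time: 19.65
position: [0.5357, 0.0734, 0.2388]
tcp_rot: [-0.0, -0.107, 0.994, -0.0]
force: [0.6, -1.1, -3.1]
gripper_width: 0.414
grasp_force: 46.6
[array([0.5357, 0.0734, 0.2388]), array([0.5358, 0.0736, 0.2389]), array([0.5358, 0.0738, 0.2389]), array([0.5358, 0.0739, 0.2389])]
t 19.85 pos [0.5358 0.0741 0.2389] yaw -167.66 SHIFT [-0.0064  0.0098 -0.0011] TURN -0.001 rows 0.2 0.0 F [-0.03  0.52 -3.5 ] M [ 0.011  0.044 -0.026] w 0.415 j6 -1.72
```

View pics/w3.png

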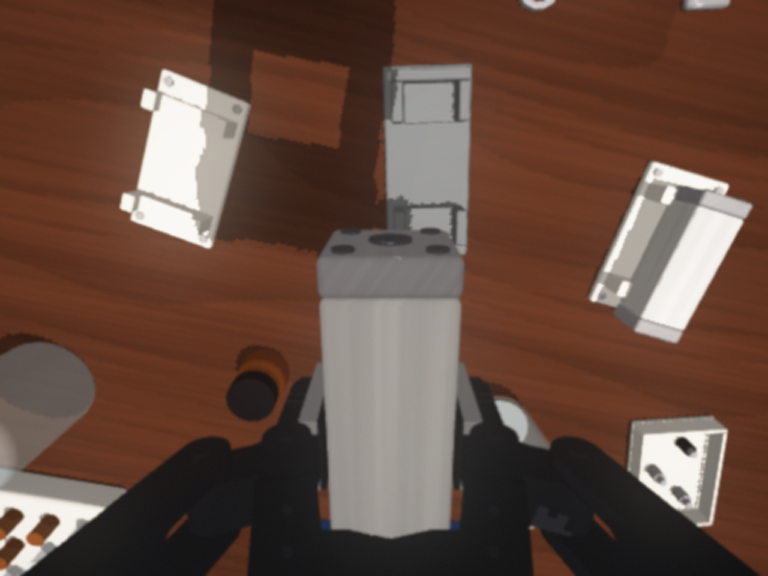

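```bash
python3 - <<'E'
from h import *
import pickle
P=pickle.load(open('w3.pkl','rb')); p=P[-1]
p['img']=np.mean([q['img'] for q in P[2:]],0).astype(np.uint8)
save(p,'c3.png',(245,35,325,175),4.25)
# held housing near-end in tool frame
s=p['state']; M=R.from_quat(np.roll(s['tcp_rot'],-1)).as_matrix()
for rc in [(260.7,168.7),(212.7,171),(308.7,171),(260.7,198),(214,198),(307,198)]:
    z=s['position'][2]+.0349
    X=unproj(p,[rc],z)[0]; print(rc,np.round(1000*M.T@(X-s['position']),1))
E
```

```text
(260.7, 168.7) [ 54.6   0.5 -34.9]
(212.7, 171) [ 53.8 -16.9 -34.9]
(308.7, 171) [ 53.8  18.  -34.9]
(260.7, 198) [ 43.4   0.6 -34.9]
(214, 198) [ 43.4 -16.9 -34.9]
(307, 198) [ 43.4  17.9 -34.9]
```

View pics/c3.png

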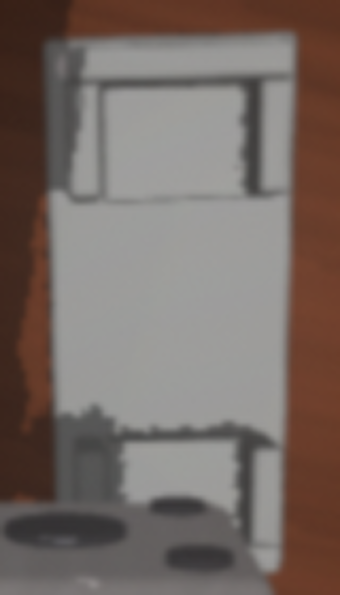

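```bash
python3 - <<'E'
from h import *
import pickle
p=pickle.load(open('w3.pkl','rb'))[-1]
F={'oNL40':(45,42,.04),'oNR40':(295,35,.04),'oFR40':(280,570,.04),'inN40':(175,79,.04),'inN24':(175,86,.024),'inL40':(102,140,.04),'inL24':(104,140,.024),'inR40':(262,140,.04),'inR24':(246,140,.024),
'baseL8':(52,230,.008),'baseL8b':(56,400,.008),'baseR8':(291,230,.008),'baseR8b':(284,400,.008),'floorEndN24':(175,200,.024),'floorEndF24':(175,433,.024),'inF40':(262,546,.04),'inR40F':(254,500,.04),'inR24F':(240,500,.024)}
yaw=np.radians(12.4); ax=np.array([np.cos(yaw),np.sin(yaw)]); ay=np.array([-ax[1],ax[0]])
K,D,o,Rm=cam(p); print('cam',o)
for k,(c,rr,z) in F.items():
    X=unproj(p,[((c+.5)/4.25-.5+245,(rr+.5)/4.25-.5+35)],z)[0,:2]; d=(X-[.465,.082])*1000
    print(k,np.round(X*1000,1),'along',np.round(d@ax,1),'across',np.round(d@ay,1))
E
```

```text
cam [0.45652952 0.05667735 0.38206984]
oNL40 [413.9  42.9] along -58.3 across -27.2
oNR40 [399.8 100.4] along -59.7 across 32.0
oFR40 [525.9 131.6] along 70.1 across 35.3
inN40 [415.1  75. ] along -50.3 across 3.8
inN24 [414.7  76.2] along -50.4 across 5.1
inL40 [431.9  60.9] along -36.9 across -13.5
inL24 [430.6  61.6] along -37.9 across -12.5
inR40 [423.6  98.8] along -36.8 across 25.3
inR24 [422.9  96.8] along -37.9 across 23.5
baseL8 [454.4  53.1] along -16.6 across -26.0
baseL8b [498.4  63.7] along 28.7 across -25.0
baseR8 [440.6 116.3] along -16.5 across 38.8
baseR8b [484.7 126.6] along 28.8 across 39.3
floorEndN24 [440.6  82.6] along -23.7 across 5.9
floorEndF24 [498.3  97. ] along 35.7 across 7.5
inF40 [520.6 125.1] along 63.5 across 30.2
inR40F [509.  119.8] along 51.1 across 27.5
inR24F [512.3 119. ] along 54.1 across 25.9
```

```bash
python3 go.py .4694 .0894 .056 193.6
```

```text
t 19.85 pos [0.5358 0.0741 0.2389] yaw -167.66 SHIFT [0.0616 0.0292 0.1829] TURN -0.0219 rows 3.9 0.1 F [-0.03  0.52 -3.5 ] M [ 0.011  0.044 -0.026] w 0.415 j6 -1.72
```

```bash
python3 -m handwheel '{"rows":[[[0.02,0.01,0.03,-0.01,0.03],[0.045,0.02,0.07,-0.022,0.03],[0.0616,0.0292,0.11,-0.022,0.03],[0.0616,0.0292,0.15,-0.022,0.03],[0.0616,0.0292,0.18,-0.022,0.03]]]}';python3 -m handwheel '{"rows":[[[0,0,0,0,0.03],[0,0,0,0,0.03],[0,0,0,0,0.03]]]}'; python3 go.py .4694 .0894 .045 193.6
```

```text
time: 20.35
position: [0.4681, 0.0898, 0.0567]
tcp_rot: [-0.001, -0.119, 0.993, 0.0]
force: [0.5, 0.3, -4.0]
gripper_width: 0.416
grasp_force: 46.5
time: 20.65
position: [0.471, 0.0899, 0.0614]
tcp_rot: [0.002, -0.119, 0.993, 0.0]
force: [0.9, -0.2, -3.3]
gripper_width: 0.417
grasp_force: 46.4
t 20.65 pos [0.471  0.0899 0.0614] yaw -166.36 SHIFT [ 0.0018 -0.0001  0.0164] TURN 0.0006 rows 0.3 0.0 F [ 0.9  -0.21 -3.31] M [-0.051 -0.051  0.072] w 0.417 j6 -1.7
```

```bash
python3 -m handwheel '{"rows":[[[0.0018,0,0.006,0,0.03],[0.0018,0,0.012,0,0.03],[0.0018,0,0.015,0,0.03],[0.0018,0,0.015,0,0.03]]]}'; python3 go.py .4694 .0894 .045 193.6
python3 - <<'E'
from h import *
import pickle
p=shot('wrist'); pickle.dump(p,open('w4.pkl','wb')); save(p,'w4.png',(160,60,360,210),4)
E
```

```text
time: 21.05
position: [0.4672, 0.0893, 0.0433]
tcp_rot: [-0.001, -0.119, 0.993, 0.0]
force: [-0.3, 0.1, -2.6]
gripper_width: 0.415
grasp_force: 46.5
t 21.05 pos [0.4672 0.0893 0.0433] yaw -166.35 SHIFT [-0.0021 -0.0004 -0.0017] TURN 0.0009 rows 0.1 0.0 F [-0.32  0.06 -2.6 ] M [0.007 0.005 0.031] w 0.415 j6 -1.7
```

View pics/w4.png

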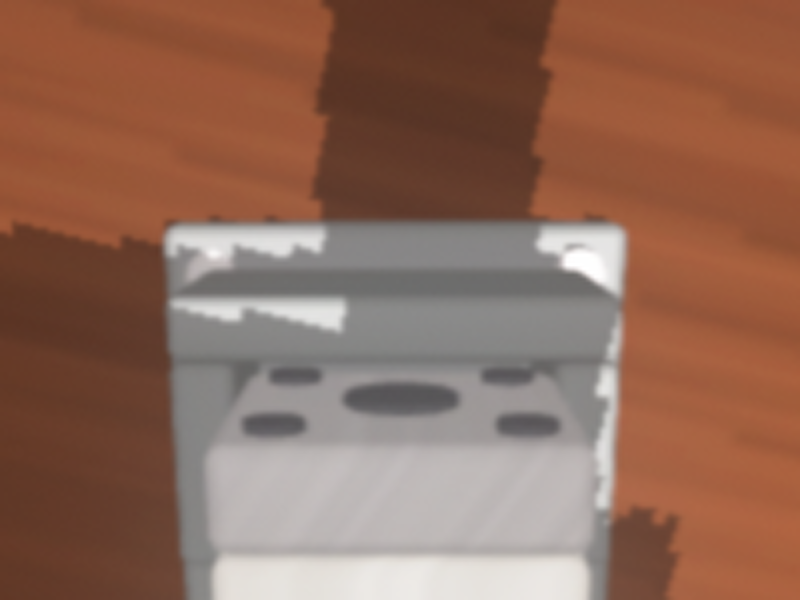

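The crop shows the housing's lower end edge at (400,366), about 1 mm from the pocket end wall at row 358. The side gaps are even (cols 243–250 and 545–557). I'll shift 1.3 mm outward and lower gently.

```bash
python3 -m handwheel '{"rows":[[[-0.0013,0,0,0,0.03],[-0.0013,0,0,0,0.03],[-0.0013,0,0,0,0.03],[-0.0013,0,0,0,0.03],[-0.0013,0,0,0,0.03]]]}'; python3 go.py .4694 .0894 .041 193.6
python3 -m handwheel '{"rows":[[[0,0,0.001,0,0.03],[0,0,0.002,0,0.03],[0,0,0.003,0,0.03],[0,0,0.004,0,0.03],[0,0,0.005,0,0.03]]]}'; python3 go.py .4694 .0894 .041 193.6
```

```text
time: 21.6
position: [0.4689, 0.0897, 0.044]
tcp_rot: [0.0, -0.119, 0.993, 0.0]
force: [-0.1, 0.1, -2.9]
gripper_width: 0.414
grasp_force: 46.5
t 21.6 pos [0.4689 0.0897 0.044 ] yaw -166.35 SHIFT [-0.0004 -0.0004  0.003 ] TURN 0.0008 rows 0.1 0.0 F [-0.11  0.08 -2.88] M [ 0.005 -0.014  0.074] w 0.414 j6 -1.7
time: 22.1
position: [0.4689, 0.0897, 0.0388]
tcp_rot: [-0.0, -0.119, 0.993, 0.0]
force: [0.5, -0.4, -3.4]
gripper_width: 0.415
grasp_force: 46.5
t 22.1 pos [0.4689 0.0897 0.0388] yaw -166.35 SHIFT [-0.0004 -0.0004 -0.0022] TURN 0.0009 rows 0.0 0.0 F [ 0.53 -0.37 -3.35] M [-0.008  0.012 -0.036] w 0.415 j6 -1.7
```

```bash
python3 -m handwheel '{"rows":[[[0,0,0.001,0,0.03],[0,0,0.002,0,0.03],[0,0,0.003,0,0.03],[0,0,0.004,0,0.03],[0,0,0.005,0,0.03]]]}'; python3 -m handwheel '{"rows":[[[0,0,0.0015,0,0.03],[0,0,0.003,0,0.03],[0,0,0.0045,0,0.03],[0,0,0.006,0,0.03],[0,0,0.007,0,0.03]]]}'; python3 go.py .4694 .0894 .025 193.6
```

```text
time: 22.6
position: [0.4689, 0.0897, 0.0339]
tcp_rot: [0.0, -0.119, 0.993, 0.0]
force: [-0.4, 0.3, -2.7]
gripper_width: 0.416
grasp_force: 46.5
time: 23.1
position: [0.4688, 0.0897, 0.0267]
tcp_rot: [-0.0, -0.119, 0.993, 0.0]
force: [0.5, 0.3, -2.7]
gripper_width: 0.416
grasp_force: 46.5
t 23.1 pos [0.4688 0.0897 0.0267] yaw -166.35 SHIFT [-0.0005 -0.0004  0.0017] TURN 0.0008 rows 0.0 0.0 F [ 0.51  0.26 -2.69] M [ 0.003  0.006 -0.052] w 0.416 j6 -1.7
```

```bash
python3 -m handwheel '{"rows":[[[0,0,0.0005,0,0.03],[0,0,0.001,0,0.03],[0,0,0.0015,0,0.03],[0,0,0.0015,0,0.03]]]}'; python3 -m handwheel '{"rows":[[[0,0,0.0004,0,0.03],[0,0,0.0007,0,0.03],[0,0,0.0007,0,0.03]]]}'; python3 go.py .4694 .0894 .025 193.6
```

```text
time: 23.5
position: [0.4689, 0.0897, 0.0254]
tcp_rot: [-0.0, -0.119, 0.993, 0.0]
force: [0.7, 0.4, -3.3]
gripper_width: 0.413
grasp_force: 46.5
time: 23.8
position: [0.4689, 0.0897, 0.0251]
tcp_rot: [0.0, -0.119, 0.993, 0.0]
force: [-2.9, -1.2, 2.7]
gripper_width: 0.416
grasp_force: 47.3
t 23.8 pos [0.4689 0.0897 0.0251] yaw -166.35 SHIFT [-0.0004 -0.0004  0.0001] TURN 0.0009 rows 0.0 0.0 F [-2.94 -1.16  2.71] M [-0.026  0.435 -0.003] w 0.416 j6 -1.7
```

```bash
python3 -m handwheel '{"rows":[[[0,0,0,0,0.0854],[0,0,0,0,0.0854],[0,0,0,0,0.0854],[0,0,0,0,0.0854],[0,0,0,0,0.0854]]]}'; python3 -m handwheel '{"rows":[[[0,0,-0.03,0,0.0854],[0,0,-0.07,0,0.0854],[0,0,-0.11,0,0.0854],[0,0,-0.16,0,0.0854],[0.03,0,-0.2,0,0.0854]]]}'; python3 -m handwheel '{"rows":[[[0,0,0,0,0.0854],[0,0,0,0,0.0854],[0,0,0,0,0.0854]]]}'
python3 - <<'E'
from h import *
p=shot('wrist'); save(p,'w5.png',(130,40,390,235),3)
p=shot('scene'); save(p,'s5.png',(255,140,425,250),4.7)
E
```

```text
time: 24.3
position: [0.469, 0.0897, 0.0247]
tcp_rot: [0.0, -0.119, 0.993, 0.0]
force: [0.7, -0.5, -0.1]
gripper_width: 0.998
grasp_force: 0.0
time: 24.8
position: [0.4407, 0.0828, 0.2272]
tcp_rot: [0.001, -0.119, 0.993, 0.0]
force: [0.5, 0.3, 0.6]
gripper_width: 1.005
grasp_force: 0.0
time: 25.1
position: [0.4394, 0.0826, 0.2233]
tcp_rot: [-0.001, -0.119, 0.993, 0.0]
force: [-0.2, 0.1, -0.5]
gripper_width: 0.999
grasp_force: 0.0
```

View pics/w5.png

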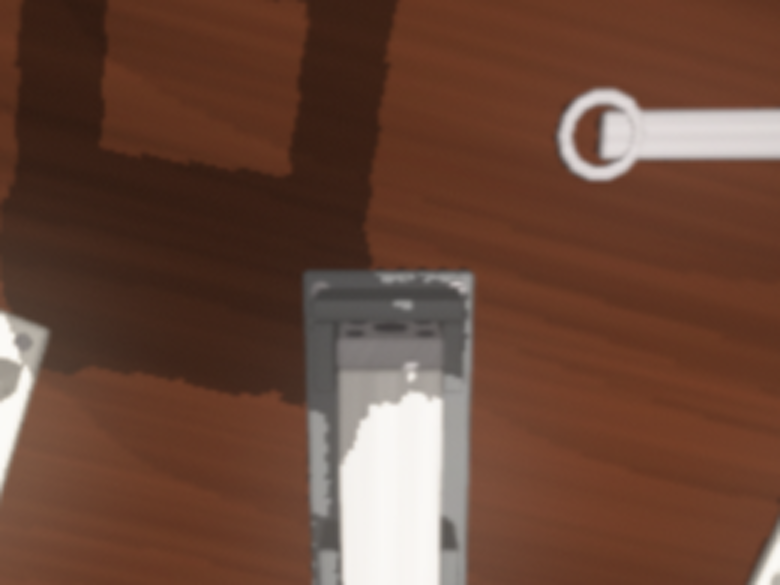

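View pics/s5.png

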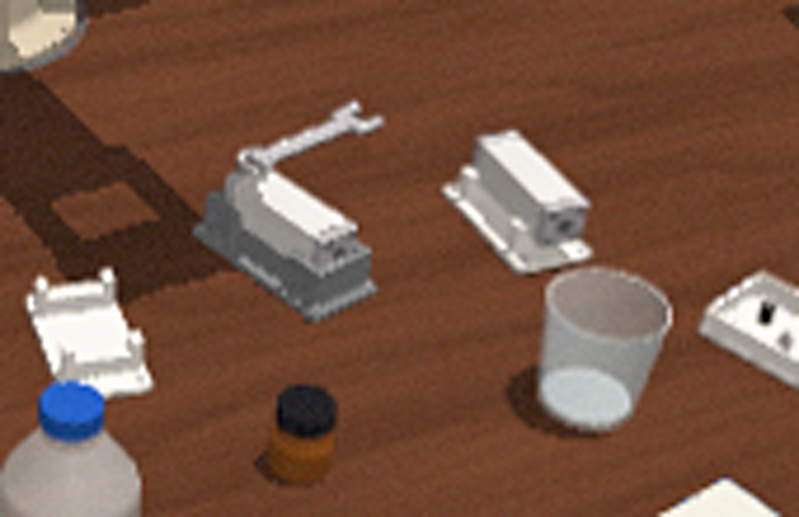

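The wrist view shows housing B between the cup walls, with its end cap inside at (390,330). The scene view shows it level in the holder at (300,230) and A in its cradle at (530,190). C was never touched.

```bash
python3 -c "
from cell import r
print(r.job_done())"
```

```text
the job is handed in; nothing more can be done
None
```

The faulty housing is housing_b: its balance shifted about 0.07 N m between ends when shaken. I set it fully home in the return holder without forcing it and handed the job in; housing_a felt sound and is back in its cradle, and I left housing_c untested because B was already clear.

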